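# Close and lock the bur tray

## Task

Get the bur tray ready for the steriliser. With your fingertips run lightly along its row of five flip lids, beginning at the lid whose hinge is nearest the end of the tray and going the way the lids fold, so that they go flat one after another; only when all five are flat, push the black thumb knob of the lock bar along to its stop so the tongues slide over the lids. Work gently and only by touch: do not pick up, tip or shove the tray out of its place, and leave the things around it where they are.

Things in the scene. Friction and masses are not known exactly. Their poses are not given: they have to be found in the camera images.
- bur_tray: Low aluminium bur tray, 76 (x) x 190 (y) x 24 mm, 0.8 to 1 kg, loose on rubber feet: a sideways push of over about 5 N slides it. Origin: middle of its underside; z up; y along the row of five lidded wells, x across it; the lock bar runs along its -x side. y points to the robot's left, turned up to 0.8 rad either way.
- lock_knob (a point): Middle of the top of the black thumb knob on the lock bar, 40 mm above the worktop. The knob is 12 (tray x) x 16 (tray y) x 13 mm high, at tray x = -28 mm and, unlocked, y = -33 mm; round it nothing of the bar is higher than 29 mm. The bar carries five flat tongues that reach to tray x = -11 mm, tops at 28 mm.
- lock (a joint): Travel of the lock bar along the tray's +y, in m: 0 unlocked (start), 0.016 fully home at its stop, where its tongues lie over all lids. Friction about 1.2 N, no spring: it stays where it is left.
- lid1 (a joint): Opening angle of the first lid of the row (counted from the tray's -y end), rad: 0 flat shut, grows as it opens upward; starts between 0.6 and 1.25.
- lid2 (a joint): Opening angle of the second lid of the row (counted from the tray's -y end), rad: 0 flat shut, grows as it opens upward; starts between 0.6 and 1.25.
- lid3 (a joint): Opening angle of the third lid of the row (counted from the tray's -y end), rad: 0 flat shut, grows as it opens upward; starts between 0.6 and 1.25.
- lid4 (a joint): Opening angle of the fourth lid of the row (counted from the tray's -y end), rad: 0 flat shut, grows as it opens upward; starts between 0.6 and 1.25.
- lid5 (a joint): Opening angle of the fifth lid of the row (counted from the tray's -y end), rad: 0 flat shut, grows as it opens upward; starts between 0.6 and 1.25.
- lid1_lip (a point): Middle of the top of the turned-up lip at the free (+y) edge of the first lid. The last 13 mm of the lid rise gently to a rolled hem, 31 mm from the hinge; its top is the highest point of a shut lid: then 29 mm above the worktop, at tray x = 10 mm.
- lid2_lip (a point): Middle of the top of the turned-up lip at the free (+y) edge of the second lid. Each lid is a steel plate 41 mm wide (tray x -10 to 31 mm) and 32 mm long, hinged along its -y edge 25 mm above the worktop; shut, the plate's top is at 26 mm.
- lid3_lip (a point): Middle of the top of the turned-up lip at the free (+y) edge of the third lid. The five hinges lie at tray y = -84, -50, -16, 18 and 52 mm, so the lids follow each other 34 mm apart.
- lid4_lip (a point): Middle of the top of the turned-up lip at the free (+y) edge of the fourth lid. Hinges are stiff (0.006 N m): a lid stays at whatever angle it is left.
- lid5_lip (a point): Middle of the top of the turned-up lip at the free (+y) edge of the fifth lid. Fingertips travelling toward the tray's +y about 30 mm above the worktop fold each lid flat; travelling the other way they catch under the free edges.
- vial_red: Bystander, leave alone: small bottle with screw cap, 23 mm across, 46 mm high, loose, behind the tray, nearer its -y end. Origin: middle of its underside.
- vial_green: Bystander, leave alone: small bottle with tall cap, 25 mm across, 52 mm high, loose, behind the tray, nearer its +y end. Origin: middle of its underside.
- cotton_roll_a: Bystander, leave alone: white cotton roll, 11 x 36 x 11 mm, loose, behind the tray (+x side). Origin: middle of its underside.
- dappen_dish: Bystander, leave alone: small waisted glass dish, 37 mm across, 27 mm high, loose, in front of the tray (-x side). Origin: middle of its underside.
- tweezers: Bystander, leave alone: steel tweezers, 128 x 15 x 6 mm, loose, in front of the tray (-x side). Origin: middle of its underside.
- bur_block: Bystander, leave alone: drilled bur stand, 28 x 58 x 34 mm, loose, beyond the tray's -y end. Origin: middle of its underside.
- dental_mirror: Bystander, leave alone: steel mouth mirror, 147 x 22 x 7 mm, loose, beyond the tray's +y end. Origin: middle of its underside.

How it is judged:
On the way, in this order (a step that is already met when the one before it is completed fails the run):
1. the first lid is flat (value of joint lid1 below 0.1 rad), for 0.04 s.
2. the second lid is flat (value of joint lid2 below 0.1 rad), for 0.04 s.
3. the third lid is flat (value of joint lid3 below 0.1 rad), for 0.04 s.
4. the fourth lid is flat (value of joint lid4 below 0.1 rad), for 0.04 s.
5. the fifth lid and with it all five are flat, the lock bar still open (value of joint each of lid1, lid2, lid3, lid4, lid5 below 0.1 rad and value of joint lock below 0.006 m), for 0.1 s.
6. the lock bar is home (value of joint lock above 0.014 m), for 0.2 s.
At the end, for the whole second after the job is handed in: All five lids are flat (each within 0.1 rad, under 3 mm at the lip), the lock bar is home (within 2 mm of its 16 mm stop), and the tray stands at rest on the worktop within 25 mm of where it was (value of joint each of lid1, lid2, lid3, lid4, lid5 below 0.1 rad and value of joint lock above 0.014 m and linear speed of bur_tray below 0.01 m/s and height (world z) of bur_tray below 0.005 m and angle between bur_tray's own z axis and vertical below 0.05 rad and distance of bur_tray from where it was at the start of the episode below 0.025 m); the robot touches nothing.
It fails at once if the lock bar is pushed (over 6 mm) while a lid is still up (value of joint lock above 0.006 m and value of joint any of lid1, lid2, lid3, lid4, lid5 above 0.15 rad).
It fails at once if the tray is lifted or tipped (height (world z) of bur_tray above 0.01 m or angle between bur_tray's own z axis and vertical above 0.12 rad).
It fails at once if the tray is shoved more than 25 mm (distance of bur_tray from where it was at the start of the episode above 0.025 m).
It fails at once if the tray or its lids are pressed with more than 20 N (contact force between any of the fingers, the arm and bur_tray above 20 N).
It fails at once if a bystander is moved more than 20 mm (distance of any of vial_red, vial_green, cotton_roll_a, dappen_dish, tweezers, bur_block, dental_mirror from where it was at the start of the episode above 0.02 m).
It also fails if it takes over 51 s, if anything falls off the work surface, if the arm or the gripper's body presses on something with over 40 N, if the wrist force passes 120 N, or if a joint passes its speed limit or range.

## Robot

A 6-joint arm with a two-finger parallel gripper is mounted at the origin on a cart in front of the work surface, level with it; the furniture and walls round the work are solid. World frame = base frame: x ahead of the robot, y to its left, z up, the work surface at z = 0. Lengths are in m, angles in rad, forces in N, time in s.
With the tool pointing down it reaches from about 0.325 to 0.9 m from the base axis. Payload 6.1 kg.
Tool frame: the origin (TCP) lies midway between the tips of the shut fingers; the grasp point (between the pads) lies 19 mm behind it; z points along the fingers, y is the line along which they close (so a half turn about z gives the same grasp; the last joint's range is limited). The gripper opens to 85 mm and grips with 20 to 120 N. Pads are 22 mm wide; open, the fingers measure 114 mm over their backs; the gripper's body (76 mm by 85 mm) begins 54 mm behind the grasp point. The pads swing forward as they close: fully open they stand 13 mm farther back than shut.
Start: joints at [1.13, 0.22, 1.526, -0, 1.395, -0.126], TCP at [0.194, 0.594, 0.231] pointing down, gripper open.
Joint ranges: [-2.98, 2.98], [-0.91, 2.08], [0.09, 2.57], [-1.24, 4.39], [0.2, 2.65], [-2.68, 2.68]. Speed limits (rad/s): [2.57, 2.57, 3.01, 3.14, 3.14, 3.14].

## Interface

Orientations are given as [roll, pitch, yaw] about the fixed x, y, z axes, in that order (R = Rz(yaw) Ry(pitch) Rx(roll)).
In Python, from plant import movep, move_l, set_joints, gripper_to, hold, inverse_kinematics, observe, get_image, get_calibration, Unreachable, job_done gives the robot as it stands. Calls block until the motion is done:
- movep(position, orientation): joint-space move of the TCP to a pose.
- move_l(position, feed=0.15, rotation=None, max_force=None): straight line of the TCP; rotation=None keeps the orientation; feed is the mean speed in m/s. With max_force (N) it stops when the force on the tool has changed by that much, and returns True; else False.
- set_joints(angles): joint-space move.
- gripper_to(opening, f_grip=None): finger opening in m; f_grip is the grip in N (None keeps the last); returns when the fingers have stopped.
- hold(seconds).
- inverse_kinematics(position, orientation): joint angles nearest the present ones, or None.
- observe(): the state.
- get_image(name): name is "scene" or "top"; returns (picture, depth): 384x512x3 uint8, red, green, blue; 384x512 float32, m along the optical axis (not along the pixel's ray), 0 where there is no reading.
- get_calibration(name): a dict with "intrinsics" (3x3 intrinsics, pixels), "dist_coeffs" ([k1, k2, p1, p2, k3] as OpenCV has them; the pictures are not rectified), "world_from_camera" (4x4, takes a point from camera to world coordinates). Camera axes: x right, y down, z forward; pixel columns grow to the right and rows downward; lengths in m; the calibration is good to about 2 mm. A picture is of the moment at which its call begins. get_calibration takes no time and is no camera call.
A pose or a line that the arm cannot do raises Unreachable and nothing moves.
- job_done(): hands the job in; it is judged then, once.
The state is a dict: "time_s": time; "q": joint angles; "joint_velocities": joint speeds; "joint_torque": joint torques, N m; "eef_pos": TCP position; "tcp_rot": TCP orientation; "ft_force": force on the tool from outside, world axes, zero at the start; "torque": the same for the moment, N m; "opening": finger opening in m; "grasp_force": force on a finger pad.
Only numpy, scipy, OpenCV 4.12 (cv2) and the standard library are available. Lean on these libraries where they do the work, as an engineer would, in place of code of your own. Each camera call takes 0.05 s, during which the arm holds its last target. There are 200 camera calls.

## Working session

There is one attempt and no reset: what is moved stays moved. The work goes in short steps, each a Python script; the robot and the scene stay as the last script left them, time stands still between calls to the robot, and variables do not carry over. Pictures are saved under pics/ and viewed, at most 10 in all, crops included, and the job is handed in when it is done.

```bash
mkdir -p pics; cat > h.py <<'E'
import numpy as np, cv2
from plant import *
def cloud(name):
    im,d=get_image(name); c=get_calibration(name)
    K=np.array(c["intrinsics"],float);D=np.array(c["dist_coeffs"],float);T=np.array(c["world_from_camera"])
    v,u=np.mgrid[0:384,0:512]
    p=cv2.undistortPoints(np.stack([u,v],-1).reshape(-1,1,2).astype(np.float64),K,D).reshape(384,512,2)
    P=np.dstack([p*d[...,None],d])@T[:3,:3].T+T[:3,3]
    P[d==0]=np.nan
    return im,P
E
python3 - <<'E'
from h import *
print(observe())
for n in("top","scene"):
    im,P=cloud(n); cv2.imwrite(f"pics/{n}0.png",im[...,::-1]); np.savez(f"{n}0.npz",im=im,P=P)
    print(n,get_calibration(n)["world_from_camera"])
E
```

```text
{'time_s': 0.0, 'q': array([ 1.12989620e+00,  2.21190062e-01,  1.52760336e+00,  1.67951958e-05,
        1.39467925e+00, -1.26116643e-01]), 'joint_velocities': array([-0.00070672, -0.00119876,  0.00029818,  0.00025153,  0.00134934,
       -0.0002476 ]), 'joint_torque': array([ 1.21125677e-04, -4.96905220e+01, -3.89394128e+01, -3.01398777e-04,
        1.13017304e-02, -3.83904279e-06]), 'eef_pos': array([0.19326091, 0.5937488 , 0.23022567]), 'tcp_rot': array([-3.13972964e+00, -2.52872979e-04,  2.82680598e+00]), 'ft_force': array([ 0.46429385, -0.74638702,  0.61730089]), 'torque': array([-0.00129539, -0.02179506, -0.03836074]), 'grasp_force': 0.0, 'opening': 0.08523714613084975}
top [[-0.02844591 -0.99110744  0.12998794  0.45836284]
 [-0.99935774  0.03103277  0.01791836  0.14082815]
 [-0.0217929  -0.12939475 -0.99135365  0.9181796 ]
 [ 0.          0.          0.          1.        ]]
scene [[ 0.61922464 -0.35117489  0.70230836 -0.05209054]
 [-0.78517568 -0.26810222  0.55822966 -0.31323261]
 [-0.00774581 -0.89710501 -0.44174949  0.42640816]
 [ 0.          0.          0.          1.        ]]
```

View pics/top0.png

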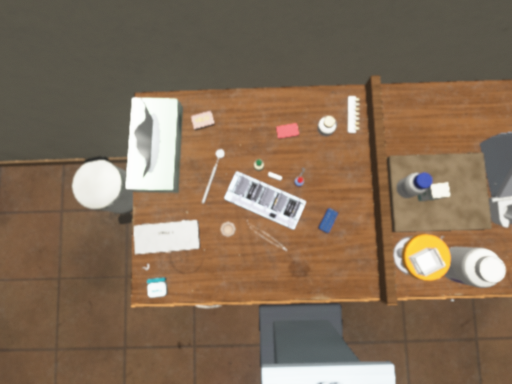

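View pics/scene0.png

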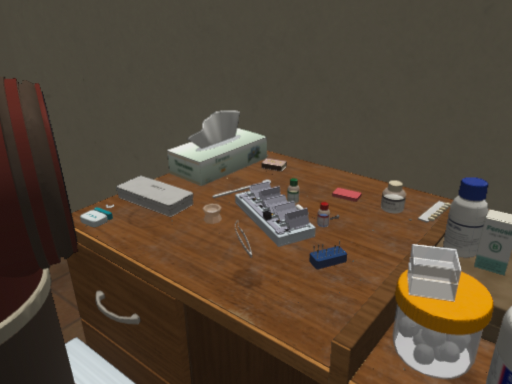

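The top view shows the tray with corners near (232,174), (305,203), (295,227) and (226,196), and blue bur block at (328,221). The scene view shows raised lids and the black knob near (267,214). Next I fit the tray pose.

```bash
cat > fit.py <<'E'
import sys
from h import *
def fit(tag):
    t=np.load(f"top{tag}.npz");im=t["im"];P=t["P"]
    m=np.zeros((384,512),bool);m[160:240,212:318]=1
    hsv=cv2.cvtColor(im,cv2.COLOR_RGB2HSV)
    m&=(P[...,2]>0.012)&(P[...,2]<0.08)
    n,l,s,c=cv2.connectedComponentsWithStats(m.astype(np.uint8))
    k=1+np.argmax(s[1:,4]); m=l==k
    pts=P[m]; low=pts[pts[:,2]<0.034]
    r=cv2.minAreaRect((low[:,:2]*1000).astype(np.float32)); print("rect mm",r,len(pts))
    return pts,r
if __name__=="__main__":
    pts,r=fit("0")
    b=cv2.boxPoints(r)/1000; e=[b[1]-b[0],b[2]-b[1]]; y=max(e,key=np.linalg.norm); y=y/np.linalg.norm(y)
    if y[1]<0:y=-y
    yaw=np.arctan2(-y[0],y[1]); c=np.array(r[0])/1000; print("yaw",yaw,"c",c)
    R=np.array([[np.cos(yaw),-np.sin(yaw)],[np.sin(yaw),np.cos(yaw)]])
    for n in("top","scene"):
        d=np.load(n+"0.npz");P=d["P"].reshape(-1,3);im=d["im"].reshape(-1,3)
        q=(P[:,:2]-c)@R; ok=(abs(q[:,0])<.1)&(abs(q[:,1])<.16)&(P[:,2]<.1)
        # table height
        tb=ok&(im[:,0]>im[:,2].astype(int)+40)&(P[:,2]<.02); print(n,"table z",np.nanmedian(P[tb,2]))
        kn=ok&(im.max(1)<45)&(abs(q[:,0]+.028)<.015)&(abs(q[:,1]+.03)<.03)
        print(n,"dark", kn.sum(), q[kn].mean(0) if kn.any() else None, P[kn,2].max() if kn.any() else None)
        li=ok&(q[:,0]>-.005)&(q[:,0]<.028)
        for y0 in np.arange(-.1,.1,.006):
            s=li&(q[:,1]>=y0)&(q[:,1]<y0+.006); 
            if s.any(): print("%.0f:%.0f/%.0f"%(y0*1e3,1e3*np.median(P[s,2]),1e3*P[s,2].max()),end=" ")
        print()
        tr=ok&(P[:,2]>.012)&(P[:,2]<.07)&(abs(q[:,0])<.05)&(abs(q[:,1])<.11)
        print("tray extents pct",np.percentile(q[tr],[0.5,2,50,98,99.5],axis=0).round(4).tolist())
    S=np.load("scene0.npz")["im"][170:250,225:325]
    T=np.load("top0.npz")["im"][160:240,212:318]
    a=cv2.resize(S,(500,400),interpolation=cv2.INTER_CUBIC);bb=cv2.resize(T,None,fx=2.8,fy=5*0.56,interpolation=cv2.INTER_CUBIC)
    bb=cv2.copyMakeBorder(bb,0,400-bb.shape[0],0,0,cv2.BORDER_CONSTANT)
    cv2.imwrite("pics/crop0.png",np.hstack([a,bb])[...,::-1])
E
python3 fit.py
```

```text
rect mm ((557.135009765625, 139.4531707763672), (190.01962280273438, 76.05011749267578), 64.46102905273438) 2095
yaw -0.4457391 c [0.55713501 0.13945317]
top table z 6.995777480311993e-05
top dark 0 None None
-100:1/26 -94:24/29 -88:27/34 -82:41/59 -76:14/58 -70:13/19 -64:14/17 -58:12/22 -52:28/33 -46:33/38 -40:38/44 -34:46/52 -28:13/52 -22:19/30 -16:29/33 -10:33/38 -4:37/42 2:44/48 8:12/48 14:26/33 20:40/51 26:55/59 32:13/18 38:13/19 44:13/24 50:28/34 56:32/35 62:37/43 68:43/48 74:47/49 80:13/28 86:24/28 92:25/26 98:0/2 
tray extents pct [[-0.0379, -0.0939], [-0.0372, -0.0913], [-0.0019, -0.0016], [0.0363, 0.0915], [0.0375, 0.094]]
scene table z -0.0008159739343514827
scene dark 349 [-0.0289349  -0.01709088] 0.04147982715227916
-100:12/24 -94:22/26 -88:29/39 -82:45/56 -76:49/54 -70:14/14 -64:11/14 -58:17/26 -52:29/31 -46:34/38 -40:39/47 -34:45/49 -28:17/46 -22:18/20 -10:35/38 -4:-357/44 2:-387/46 8:-424/20 14:17/40 20:45/57 26:50/54 32:12/12 38:12/15 44:18/28 50:27/32 56:33/35 62:38/45 68:44/48 74:12/45 80:17/20 86:23/23 
tray extents pct [[-0.0394, -0.0976], [-0.039, -0.097], [-0.0068, -0.0347], [0.0294, 0.0823], [0.0343, 0.0895]]
```

View pics/crop0.png

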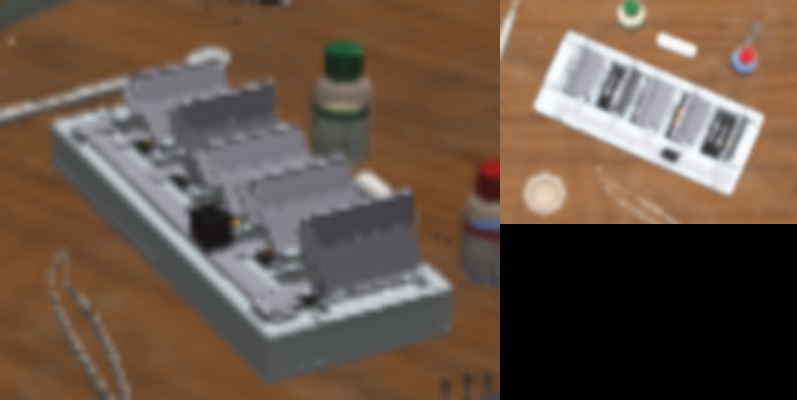

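The fit is very good: 190.0 x 76.05 mm, and the height profile matches the hinges. Centre is (0.5571, 0.1395), yaw −0.446. I'll close the fingers and go above the start of the stroke.

```bash
cat >> h.py <<'E'
C=np.array([.55714,.13945]);YAW=-.4457
RT=np.array([[np.cos(YAW),-np.sin(YAW)],[np.sin(YAW),np.cos(YAW)]])
ORI=[np.pi,0,YAW+np.pi/2]
def w(x,y,z): return [*(C+RT@np.array([x,y])/1000),z/1000]
def st(tag=""):
    o=observe();p=np.array(o["eef_pos"]);q=(p[:2]-C)@RT*1000
    print(tag,"t%.2f"%o["time_s"],"tray",q.round(2),"z%.2f"%(p[2]*1e3),"F",(o["ft_force"][:2]@RT).round(2),round(o["ft_force"][2],2),"rpy",np.round(o["tcp_rot"],4))
    return q[0],q[1],p[2]*1e3
E
python3 - <<'E'
from h import *
gripper_to(0,20)
movep(w(10,-102,130),ORI); st("above")
print(move_l(w(10,-102,45),feed=.1)); hold(.2); st("low")
print(move_l(w(10,-102,33),feed=.03,max_force=4)); hold(.2); st("lower")
im,P=cloud("scene"); cv2.imwrite("pics/s1.png",cv2.resize(im[150:270,200:360],(800,600),interpolation=cv2.INTER_CUBIC)[...,::-1])
E
```

```text
above t3.18 tray [   9.8  -101.26] z130.20 F [0.14 0.07] 0.33 rpy [ 3.1414e+00 -3.0000e-04  1.1264e+00]
False
low t4.38 tray [  10.55 -101.76] z45.76 F [-0.13 -0.32] 1.06 rpy [ 3.1403e+00 -5.0000e-04  1.1251e+00]
False
lower t5.13 tray [  10.15 -101.93] z33.17 F [0.21 0.1 ] 0.46 rpy [ 3.1413e+00 -1.0000e-04  1.1251e+00]
```

View pics/s1.png

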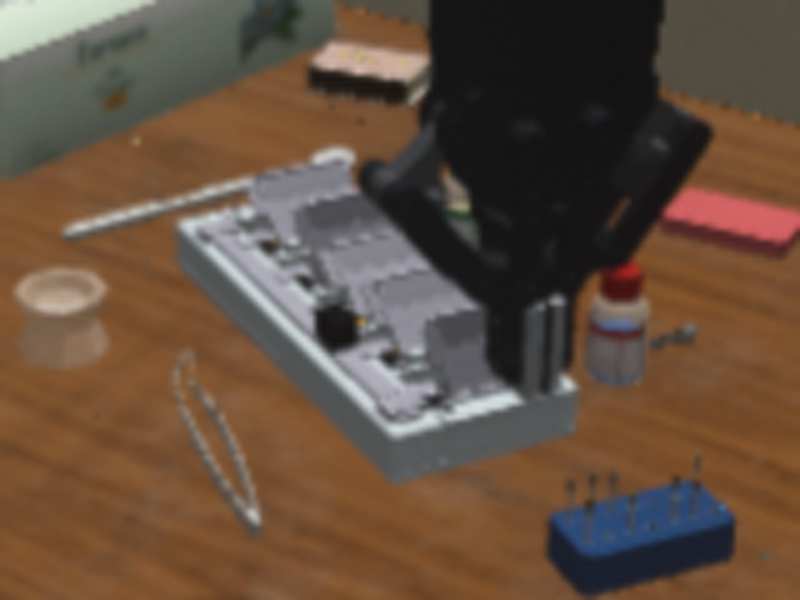

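The shut fingertips (about 540,350 in the crop) stand over the tray's −y end just behind lid 1, and everything else is clear. Stroke next.

```bash
python3 - <<'E'
from h import *
print(move_l(w(10,-102,30.2),feed=.02,max_force=4)); hold(.3); st("down")
for y in (-60,-26,8,42,88):
    print(move_l(w(10,y,30.2),feed=.035,max_force=6)); st(str(y))
E
```

```text
False
down t5.78 tray [  10.06 -102.  ] z30.24 F [-0.65  0.48] -0.14 rpy [ 3.1415 -0.      1.1251]
False
-60 t7.12 tray [ 10.   -60.12] z30.20 F [0.23 0.04] 0.36 rpy [-3.1416  0.      1.1249]
False
-26 t8.25 tray [  9.95 -26.11] z30.14 F [ 0.12 -0.45] 0.03 rpy [-3.1414e+00  1.0000e-04  1.1250e+00]
False
8 t9.38 tray [9.95 7.89] z30.15 F [ 0.49 -0.4 ] -0.03 rpy [-3.1415  0.      1.125 ]
False
42 t10.50 tray [ 9.98 41.87] z30.16 F [0.18 1.19] 0.75 rpy [-3.1415e+00  1.0000e-04  1.1250e+00]
False
88 t11.97 tray [ 9.99 87.82] z30.17 F [0.22 0.28] 0.05 rpy [-3.1415e+00  1.0000e-04  1.1250e+00]
```

```bash
python3 - <<'E'
from h import *
move_l(w(10,90,130),feed=.12)
movep([.35,-.2,.2],ORI); st()
for n in("top","scene"):
    im,P=cloud(n); np.savez(f"{n}1.npz",im=im,P=P)
    q=(P[...,:2]-C)@RT*1e3
    for h in(-84,-50,-16,18,52):
        s=(abs(q[...,0]-10)<12)&(q[...,1]>h+5)&(q[...,1]<h+33)&(P[...,2]<.1)&(P[...,2]>0)
        if s.any(): print(n,h,s.sum(),(np.percentile(P[s,2],[5,50,95,99])*1e3).round(1))
    if n=="scene": cv2.imwrite("pics/s2.png",cv2.resize(im[150:270,200:360],(800,600),interpolation=cv2.INTER_CUBIC)[...,::-1])
from fit import fit
fit("0");fit("1")
E
```

```text
t14.74 tray [ -40.26 -395.15] z200.03 F [ 0.31 -0.03] 1.45 rpy [ 3.1415e+00 -2.0000e-04  1.1258e+00]
top -84 108 [24.8 27.4 30.7 32.1]
top -50 107 [24.7 27.7 31.2 31.8]
top -16 109 [24.8 27.7 31.4 32.1]
top 18 107 [24.8 27.9 30.7 34.4]
top 52 104 [24.9 27.6 30.4 31.2]
scene -84 112 [25.1 26.6 29.4 29.9]
scene -50 102 [24.7 26.5 29.  30. ]
scene -16 94 [24.7 26.6 29.2 29.5]
scene 18 84 [24.7 26.4 29.4 29.7]
scene 52 79 [24.8 26.8 29.  29.6]
rect mm ((557.135009765625, 139.4531707763672), (190.01962280273438, 76.05011749267578), 64.46102905273438) 2095
rect mm ((557.1873779296875, 139.4475555419922), (189.77708435058594, 76.52908325195312), 64.52653503417969) 2281
```

View pics/s2.png

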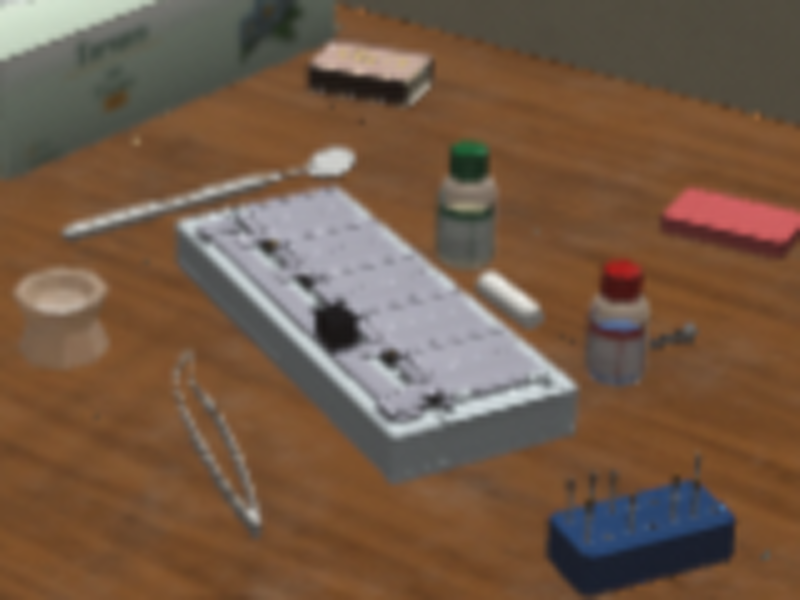

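All five lids are flat, the tray and bystanders haven't moved, and the knob is still at its start (335,325). Next is the lock bar.

```bash
python3 - <<'E'
from h import *
movep(w(-30,-62,120),ORI); 
move_l(w(-30,-62,50),feed=.12)
print(move_l(w(-30,-62,33),feed=.04,max_force=4)); hold(.2); st("ready")
print(move_l(w(-30,-45,33),feed=.03,max_force=4)); st("part")
for y in (-40,-38,-37,-36,-35,-34):
    r=move_l(w(-30,y,33),feed=.015,max_force=4); st(f"{y} {r}")
    if r: break
hold(.3); st("end")
E
```

```text
False
ready t17.64 tray [-29.81 -61.9 ] z33.22 F [ 0.33 -0.22] -0.71 rpy [ 3.1412e+00 -2.0000e-04  1.1251e+00]
False
part t18.36 tray [-30.05 -44.75] z32.98 F [-0.18  0.56] 0.55 rpy [-3.1416e+00 -3.0000e-04  1.1253e+00]
-40 False t18.84 tray [-30.04 -39.9 ] z32.96 F [-0.29 -0.79] -0.34 rpy [-3.1415e+00 -1.0000e-04  1.1252e+00]
-38 False t19.12 tray [-30.08 -37.87] z32.95 F [-0.67 -0.16] -0.6 rpy [-3.1415e+00 -2.0000e-04  1.1251e+00]
-37 False t19.38 tray [-30.03 -37.15] z32.97 F [-0.94 -1.69] 0.24 rpy [-3.1415e+00  3.0000e-04  1.1252e+00]
-36 False t19.62 tray [-30.12 -36.83] z32.89 F [-0.52 -5.16] 1.81 rpy [-3.1410e+00  1.6000e-03  1.1253e+00]
-35 False t19.88 tray [-30.12 -36.15] z32.90 F [ 0.41 -6.78] 2.07 rpy [-3.1409e+00  2.2000e-03  1.1253e+00]
-34 False t20.12 tray [-30.16 -35.24] z32.87 F [-0.03 -7.6 ] 3.41 rpy [-3.1408e+00  2.5000e-03  1.1254e+00]
end t20.43 tray [-30.14 -35.25] z32.88 F [-0.29 -6.83] 3.1 rpy [-3.1408e+00  2.4000e-03  1.1253e+00]
```

The stop is reached: the force rose to about 7 N near y = −37, and the tray crept 1–2 mm. I'll back off and check.

```bash
python3 - <<'E'
from h import *
move_l(w(-30,-48,33),feed=.03); move_l(w(-30,-48,130),feed=.12)
movep([.35,-.2,.2],ORI); hold(.3); st()
for n in("top","scene"):
    im,P=cloud(n); np.savez(f"{n}2.npz",im=im,P=P)
    q=(P[...,:2]-C)@RT*1e3
    for h in(-84,-50,-16,18,52):
        s=(abs(q[...,0]-12)<12)&(q[...,1]>h+5)&(q[...,1]<h+33)&(P[...,2]<.1)&(P[...,2]>0)
        print(n,h,(np.percentile(P[s,2],[50,95,99])*1e3).round(1))
cv2.imwrite("pics/s3.png",cv2.resize(im[150:270,200:360],(800,600),interpolation=cv2.INTER_CUBIC)[...,::-1])
from fit import fit
fit("0");fit("2")
for t in "12":
    d=np.load(f"scene{t}.npz");q=(d["P"][...,:2]-C)@RT*1e3
    k=(d["P"][...,2]>.034)&(d["P"][...,2]<.06)&(abs(q[...,0]+28)<10)&(abs(q[...,1]+25)<30)
    print("knob",t,k.sum(),q[k].mean(0))
E
```

```text
t23.63 tray [ -40.52 -394.99] z199.80 F [0.44 0.47] 0.05 rpy [-3.1411e+00 -2.0000e-04  1.1264e+00]
top -84 [27.  31.  31.8]
top -50 [27.  29.7 31.2]
top -16 [27.1 30.5 32.5]
top 18 [27.4 30.7 32.8]
top 52 [26.9 30.4 31.6]
scene -84 [26.2 28.4 29.3]
scene -50 [26.2 28.6 29.2]
scene -16 [25.9 28.8 29.5]
scene 18 [26.  28.4 28.8]
scene 52 [26.  28.6 29. ]
rect mm ((557.135009765625, 139.4531707763672), (190.01962280273438, 76.05011749267578), 64.46102905273438) 2095
rect mm ((557.9203491210938, 141.01060485839844), (190.32936096191406, 76.316162109375), 64.03443145751953) 2267
knob 1 51 [-30.10058966 -37.35087157]
knob 2 48 [-29.81784101 -19.32020582]
```

View pics/s3.png

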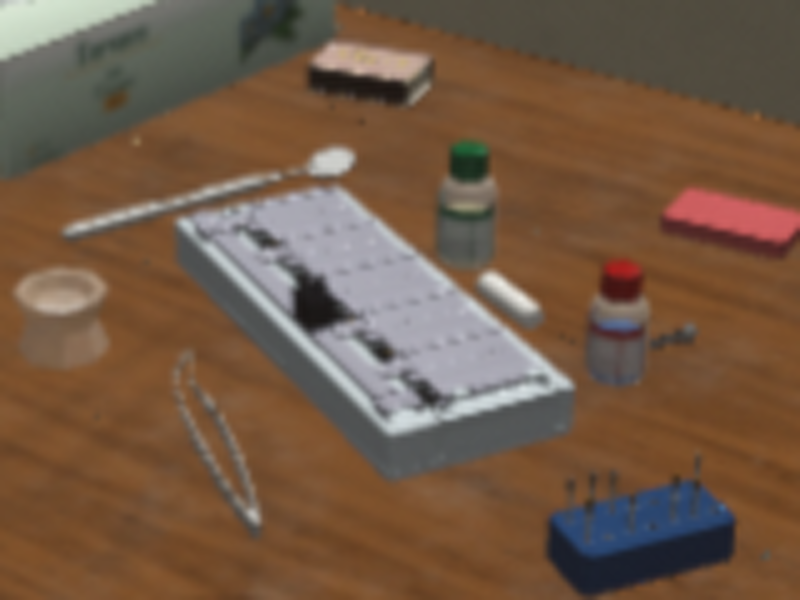

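The knob (now at 315,302) moved 18 mm, of which about 1.7 mm is the tray shifting, so the bar is home at 16 mm. The lids are flat and the bystanders are untouched.

```bash
python3 -c "
from plant import *
print(job_done())"
```

```text
the job is handed in; nothing more can be done
None
```

The job is handed in: all five lids were folded flat in order, then the lock bar was pushed to its stop; the tray shifted under 2 mm, and in the pictures nothing around it had moved.

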